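Fit a filter cartridge into a push-fit port and lock it

ROBOT

A 6-joint arm with a two-finger parallel gripper is mounted at the origin on the work surface; the furniture and walls round the work are solid. World frame = base frame: x ahead of the robot, y to its left, z up, the work surface at z = 0. Lengths are in mm, angles in rad, forces in N, time in s.
With the tool pointing down it reaches from about 300 to 850 mm from the base axis. Payload 5.4 kg.
Tool frame: the origin (TCP) lies at the very end of the fingers, on their centre line; the grasp point (between the pads) lies robot.tcp_to_grasp behind it (robot.tcp_to_grasp is the distance from the TCP to the grasp point, in mm); z points along the fingers, y is the line along which they close (so a half turn about z gives the same grasp; the last joint's range is limited). The gripper opens to 85 mm and grips with 20 to 120 N. Pads are 22 mm wide; open, the fingers measure 114 mm over their backs; the gripper's body (76 mm by 85 mm) begins 54 mm behind the grasp point. The pads swing forward as they close: fully open they stand 13 mm farther back than shut.
Start: joints at [0.911, 0.158, 1.597, -0, 1.386, -0.21], TCP at [250.009, 517.786, 231.299] pointing down, gripper open.
Joint ranges: [-2.91, 2.91], [-0.94, 2.29], [0.18, 2.7], [-1.29, 4.43], [0.17, 2.64], [-3, 3]. Speed limits (rad/s): [2.57, 2.57, 3.14, 3.14, 3.14, 3.14].

INTERFACE

Orientations are given as a unit quaternion [w, x, y, z].
In Python, from cell import robot, grab_frame, find_in, cut_out gives the robot as it stands.
- The arm moves only by the tool send_rows, never from a script. Its argument "motion" is one flat list of numbers, 5 for each row, row after row: the opening, from 0 (shut) to 1 (fully open), then the shift along the tool's x, y, z as a fraction of full scale, then the turn about the tool's z as a fraction of full scale. A call has 1 to 10 rows; each row is the pose to reach, as a shift and turn from the pose commanded when the call began, along the tool's axes at that moment, turning the shorter way round; what a row does not reach only later rows make up. Full scale, the value 1, is 100 mm for a shift and 2 pi rad for a turn. A row lasts 1/8 s, in which the tool goes at most 62.5 mm and 10.7 degrees, less where a joint would pass 70% of its speed; a pose out of reach is approached as far as the arm can. A call with a number of a shift or a turn outside -1 to 1 is refused whole. A call with a gripper value outside its range is refused whole. The fingers move at their own pace and stop on an object; the grip force is fixed at half the most. Time passes only in rows, so rows that repeat a pose let the fingers close. It gives the time, the measured TCP pose, the force, the opening and the grip force at its end, in the units of the state.
- robot.state(): the state, without advancing time (a new reading comes with each control period).
- grab_frame(name): name is "scene" or "side" or "wrist"; returns a dict with "frame" (400x640x3 uint8, red, green, blue), "camera_matrix" (3x3 intrinsics, pixels), "k1" (the pictures are not rectified: a ray, as slopes to the right and down, at radius r is drawn at 1 + k1 r^2 times it, then the intrinsics apply), "world_from_camera" (4x4, takes a point from camera to world coordinates). Camera axes: x right, y down, z forward; pixel columns grow to the right and rows downward; lengths in mm; the calibration is good to about 2 mm. A picture is of the moment at which its call begins. There is no depth.
- robot.hand_in(): hands the job in; it is judged then, once.
Trained networks look in a picture, given as the dict that the camera call returned (one of the last four; its "shot" number tells which), for a name from the list of things; names that differ only in an ending like _2 or _b are one class to them, and where a whole thing is asked for, a point or a joint stands for the part that bears it (a point fixed in the world has none). Each returns a list of dicts, best first, with "conf" (0 to 1); they miss things now and then, are a little off and sometimes report something else, mostly with a low value. They report only what shows in the picture. A call takes as long as a camera call. They do not tell look-alikes from the thing itself.
- find_in(label, picture): "box" ([left, top, right, bottom] in pixels, round what is visible of it).
- cut_out(label, picture): "pixels" (400x640 bool, what is visible of it) and "box" ([left, top, right, bottom] in pixels, round what is visible of it).
The state is a dict: "clock": time; "joints": joint angles; "qvel": joint speeds; "joint_torque": joint torques, N m; "tool_pos": TCP position; "tool_rot": TCP orientation; "contact_force": force on the tool from outside, world axes, zero at the start; "ft_torque": the same for the moment, N m; "grip_width": finger opening in mm; "grasp_force": force on a finger pad.
Only numpy, scipy, OpenCV 4.12 (cv2) and the standard library are available. Lean on these libraries where they do the work, as an engineer would, in place of code of your own. Each camera call takes 0.05 s, during which the arm holds its last target. There are 200 camera calls.

TASK

Take the long, slender filter cartridge out of its stand and push its spigot straight down into the push-fit port of the filter head, past the springy seal, until you feel it press firmly on the stop in the bore; press gently, a hard shove (over 20 N) cracks the stop. Then let go and swing the lock lever fully over to its other side. Leave the short, fat cartridge standing in the stand.

Things in the scene. Friction and masses are not known exactly. Their poses are not given: they have to be found in the camera images.
- long_cartridge: White filter cartridge, rigid, about 70 g, upright in the stand; told by its long slender body. Origin: centre of the spigot's flat foot, +z up, 10 mm above the table in the stand. Spigot 14 mm diameter, z = 0 to 42 mm, first 3.5 mm tapered from 9.4 mm, a shallow waist (12 mm at z = 24) where the seal grips and draws it down; body 24 mm diameter to z = 112; nipple 12 mm diameter to z = 120.
- short_cartridge: The other cartridge in the stand, to be left there: same spigot, body 30 mm diameter and only 42 mm high. Origin at the centre of the spigot's foot, +z up.
- cartridge_stand: Fixed grey block 70 x 120 x 52 mm (own x, y, z), origin under its centre on the table. Two 17 mm holes, 47 mm deep, at own y = +32 and -32 mm hold the cartridges with about 1.5 mm play; which cartridge is in which hole varies.
- filter_head: Fixed grey block 100 x 150 x 50 mm (own x, y, z), origin under its centre on the table. Push-fit port (black collar) at own y = +40 mm, lock lever at own y = -45 mm.
- port_mouth (a point): Centre of the upper rim of the port's black collar, 56 mm above the table. Collar 27 mm outside, 18 mm inside, 6 mm high; then a 2 mm chamfer into the upright 15.3 mm bore. Springy seal lips lie 13 to 19 mm below this point: pushing the foot past them takes a passing rise of about 2 to 8 N (foot 17 to 20 mm deep), then under 4 N of friction.
- bore_stop: Stop of the bore: fixed steel plug at the bore's foot with a rigid pin, on whose flat top the spigot's foot bottoms. Origin under the plug, on the bore axis, 56 mm below port_mouth. The pin's top lies anywhere from 26 to 38 mm below port_mouth, differs at each start and shows in no reading: feel for it. There force climbs 5 to 30 N per mm. Firm: over 5 N on the stop; over 20 N is too much.
- lock_lever (a joint): Lock lever on the filter head, hinge angle in rad: 0 (found at 0 to 0.15) leans 0.5 rad to the head's own -x side; 1.0 fully over, leaning 0.5 rad to the own +x side. It turns lightly and stays where it is left.
- lock_lever_tip (a point): Centre of the 26 mm ball at the free end of the lock lever, 60 mm from its hinge. The hinge axis is the head's own y, 72 mm above the table at own x = 0, y = -45 mm.
Not all that is in view belongs to the job. What is shaped like the long_cartridge but brown is not meant.

How it is judged:
By the outcome, as a careful person would: the job done as asked, in the order asked, and still so for the second after the job is handed in, with the robot touching nothing.
It also fails if it takes over 61 s, if anything falls off the work surface, if the arm or the gripper's body presses on something with over 40 N, if the wrist force passes 120 N, or if a joint passes its speed limit or range.

## Working session

There is one attempt and no reset: what is moved stays moved. The work goes in short steps, Python scripts to look and compute and a tool call to move; the robot and the scene stay as the last step left them, time stands still between calls to the robot, and variables do not carry over. Pictures are saved under pics/ and viewed, at most 10 in all, crops included, and the job is handed in when it is done.

Besides the shell and the picture viewer there is one more tool, called after "Request:" as name(argument=value, ...) on one line, values as JSON. send_rows: Moves the arm, as the interface text tells. Shift numbers are shares of 100 mm and turn numbers shares of 2 pi rad, none past 1 either way. Its arguments: {"type":"object","properties":{"motion":{"type":"array","items":{"type":"number","minimum":-1,"maximum":1}}},"required":["motion"]}

```bash
mkdir -p pics; ls
cat > h.py <<'E'
import numpy as np, cv2
from cell import robot, grab_frame, find_in, cut_out
def ray(f,px):
    K=np.array(f["camera_matrix"],float);k1=f["k1"]
    d=cv2.undistortPoints(np.array([[px]],float),K,np.array([k1,0,0,0,0.]))[0,0]
    T=np.array(f["world_from_camera"]);return T[:3,3],T[:3,:3]@np.array([d[0],d[1],1])
def at_z(f,px,z):
    o,d=ray(f,px);return o+d*(z-o[2])/d[2]
def proj(f,P):
    T=np.array(f["world_from_camera"]);c=(np.atleast_2d(P)-T[:3,3])@T[:3,:3]
    return cv2.projectPoints(c.reshape(-1,1,3),np.zeros(3),np.zeros(3),np.array(f["camera_matrix"],float),np.array([f["k1"],0,0,0,0.]))[0][:,0]
def tri(fs,pxs):
    A=np.zeros((3,3));b=np.zeros(3)
    for f,p in zip(fs,pxs):
        o,d=ray(f,p);d=d/np.linalg.norm(d);M=np.eye(3)-np.outer(d,d);A+=M;b+=M@o
    return np.linalg.solve(A,b)
def save(f,n): cv2.imwrite("pics/"+n,f["frame"][:,:,::-1])
E
python3 - <<'E'
from h import *
print(robot.state()["tool_rot"],robot.tcp_to_grasp)
fs={n:grab_frame(n) for n in("scene","side")}
for n,f in fs.items():
    save(f,n+".png")
    print(n,np.round(f["world_from_camera"],2).tolist())
    for l in("long_cartridge","short_cartridge","cartridge_stand","filter_head","port_mouth","lock_lever","lock_lever_tip"):
        print(l,[(round(r["conf"],2),np.round(r["box"]).tolist()) for r in find_in(l,f)][:4])
cv2.imwrite("pics/both.png",np.vstack([fs["scene"]["frame"],fs["side"]["frame"]])[:,:,::-1])
E
```

```text
pics
[-4.03280294e-04  2.22998679e-01  9.74818292e-01 -8.51176012e-04] 18.700000000000003
scene [[-0.99, 0.08, -0.13, 634.7], [0.15, 0.44, -0.88, 691.95], [-0.01, -0.89, -0.45, 494.02], [0.0, 0.0, 0.0, 1.0]]
long_cartridge [(0.77, [342.0, 190.0, 358.0, 236.0]), (0.19, [290.0, 188.0, 338.0, 234.0])]
short_cartridge [(0.81, [298.0, 167.0, 311.0, 191.0])]
cartridge_stand [(0.92, [290.0, 186.0, 337.0, 233.0]), (0.6, [296.0, 168.0, 312.0, 192.0])]
filter_head [(0.84, [290.0, 204.0, 377.0, 316.0])]
port_mouth [(0.72, [289.0, 202.0, 378.0, 317.0]), (0.49, [298.0, 168.0, 313.0, 192.0])]
lock_lever [(0.83, [332.0, 202.0, 351.0, 233.0])]
lock_lever_tip [(0.81, [329.0, 199.0, 353.0, 235.0])]
side [[0.84, -0.27, 0.47, 136.98], [-0.54, -0.41, 0.74, -696.55], [-0.01, -0.87, -0.49, 496.66], [0.0, 0.0, 0.0, 1.0]]
long_cartridge [(0.68, [324.0, 195.0, 339.0, 234.0]), (0.6, [282.0, 183.0, 290.0, 237.0])]
short_cartridge [(0.71, [349.0, 217.0, 368.0, 250.0])]
cartridge_stand [(0.95, [306.0, 221.0, 380.0, 278.0])]
filter_head [(0.6, [248.0, 158.0, 315.0, 225.0])]
port_mouth [(0.83, [246.0, 157.0, 313.0, 223.0])]
lock_lever [(0.5, [265.0, 159.0, 284.0, 181.0]), (0.38, [308.0, 222.0, 378.0, 280.0])]
lock_lever_tip [(0.58, [269.0, 158.0, 286.0, 180.0])]
```

View pics/scene.png

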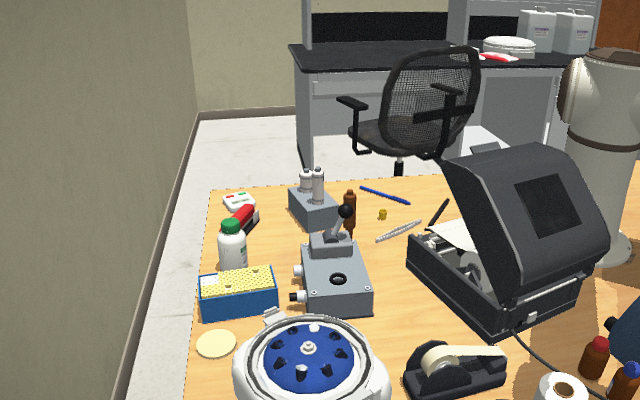

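View pics/side.png

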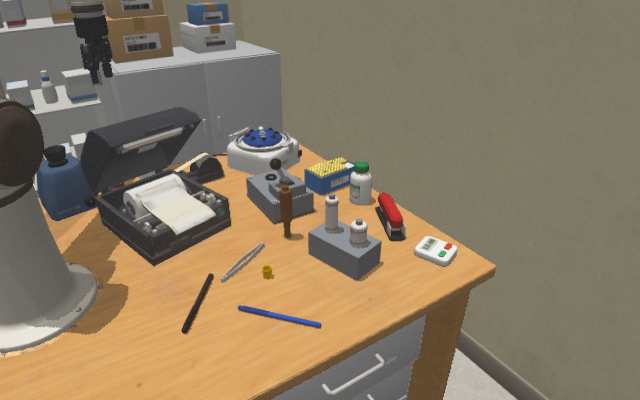

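The scene picture shows the white long cartridge at about (318,185), the short one at (306,180), the brown look-alike at (349,212), the port at (339,279) and the lever ball at (345,211). In the side picture the same things are the long one at (331,213), the short one at (358,232), the brown one at (286,210) and the ball at (276,164). The slender white cartridge in the stand is the one meant, since the other slender one is brown and stands free on the table. I'll confirm that in a crop.

Run:
```python
from h import *
a=grab_frame("scene");b=grab_frame("side")
print("long nip",tri([a,b],[(319,169),(331,196)]), at_z(a,(319,169),130),at_z(b,(331,196),130))
print("short nip",tri([a,b],[(306,170),(358.5,222)]))
print("port",at_z(a,(339,279),56), "side",at_z(b,(270,177),56))
print("ball",tri([a,b],[(345,211),(276,164)]))
print("brown",tri([a,b],[(350,190),(286,185)]))
c=np.hstack([cv2.resize(a["frame"][155:325,285:385],None,fx=3.5,fy=3.5,interpolation=2),cv2.resize(b["frame"][145:285,240:385],None,fx=3,fy=3,interpolation=2)[:595].copy() if 0 else cv2.copyMakeBorder(cv2.resize(b["frame"][145:285,240:385],None,fx=3,fy=3,interpolation=2),0,595-420,0,0,cv2.BORDER_CONSTANT)])
cv2.imwrite("pics/crop.png",c[:,:,::-1]);print(c.shape)
```

```text
long nip [ 517.70682209 -149.51525799  126.38037855] [ 517.66587971 -139.09111086  130.        ] [ 516.14409681 -154.32120713  130.        ]
short nip [ 535.81160783 -211.87866313   98.07103639]
port [525.08349862 120.97671099  56.        ] side [523.98441898 110.6295105   56.        ]
ball [500.21368907  30.74534527 125.99685935]
brown [474.47376993 -56.79492592 120.80878172]
(595, 785, 3)
```

View pics/crop.png

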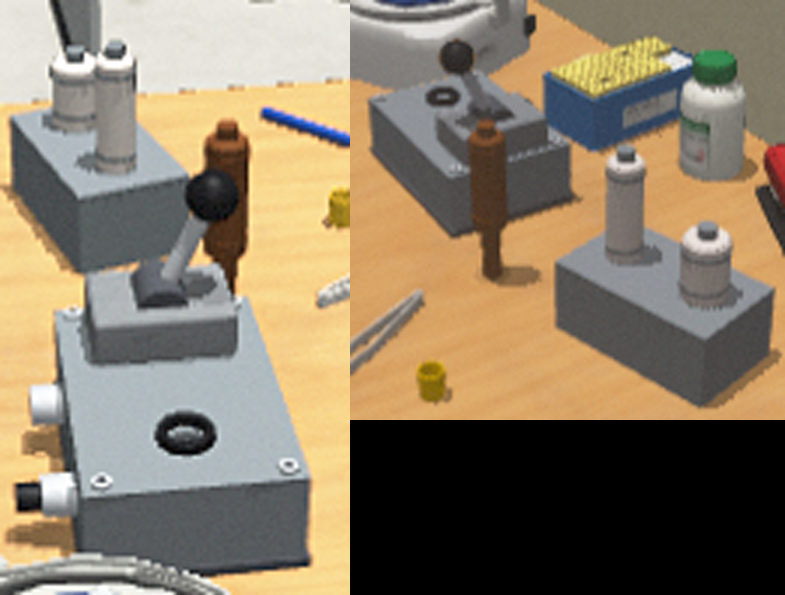

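The crop confirms it: the white slender cartridge stands in the stand beside the fat one, and the brown one stands free on the table. I'll go up and over to the stand.

Request:
send_rows(motion=[1,0,0,-0.8,0,1,-0.3,-0.3,-1,0,1,-0.7,-0.6,-1,0,1,-1,-0.9,-1,0])

```text
clock: 1.4
tool_pos: [301.8, 392.1, 332.1]
tool_rot: [0.001, 0.223, 0.975, 0.001]
contact_force: [-0.9, -0.7, -0.7]
grip_width: 85.3
grasp_force: 0.0
```

Request:
send_rows(motion=[1,-0.4,-0.36,0,0,1,-0.8,-0.72,0,0,1,-1,-0.9,0,0,1,-1,-0.9,0,0])

```text
clock: 1.9
tool_pos: [352.4, 267.6, 331.5]
tool_rot: [0.0, 0.225, 0.974, 0.0]
contact_force: [0.2, -0.6, -0.2]
grip_width: 85.2
grasp_force: 0.0
```

Request:
send_rows(motion=[1,-0.4,-0.36,0,0,1,-0.8,-0.72,0,0,1,-1,-0.9,0,0])

```text
clock: 2.28
tool_pos: [403.3, 143.4, 331.4]
tool_rot: [0.0, 0.223, 0.975, 0.0]
contact_force: [-0.3, 0.4, -1.0]
grip_width: 85.5
grasp_force: 0.0
```

Request:
send_rows(motion=[1,-0.4,-0.36,0,0,1,-0.8,-0.72,0,0,1,-1,-0.9,0,0])

```text
clock: 2.65
tool_pos: [454.5, 18.7, 331.2]
tool_rot: [-0.0, 0.223, 0.975, 0.0]
contact_force: [-0.1, 0.3, 0.1]
grip_width: 85.2
grasp_force: 0.0
```

Request:
send_rows(motion=[1,-0.4,-0.36,0,0,1,-0.8,-0.72,0,0,1,-1,-0.9,0,0])

```text
clock: 3.02
tool_pos: [505.7, -105.9, 330.9]
tool_rot: [-0.0, 0.223, 0.975, 0.0]
contact_force: [-0.3, 1.0, -0.5]
grip_width: 85.4
grasp_force: 0.0
```

Request:
send_rows(motion=[1,-0.3,-0.3,0,0.03,1,-0.3,-0.35,0,0.06,1,-0.3,-0.35,0,0.09,1,-0.3,-0.35,0,0.12,1,-0.3,-0.35,0,0.133,1,-0.3,-0.35,0,0.133])

```text
clock: 3.78
tool_pos: [517.0, -148.3, 331.2]
tool_rot: [-0.0, 0.598, 0.801, 0.0]
contact_force: [0.3, -0.3, 0.4]
grip_width: 85.2
grasp_force: 0.0
```

```bash
cat >> h.py <<'E'
from scipy.spatial.transform import Rotation as Rn
def R():
    q=robot.state()["tool_rot"];return Rn.from_quat([q[1],q[2],q[3],q[0]]).as_matrix()
E
python3 - <<'E'
from h import *
s=robot.state();print(s["clock"],np.round(s["tool_pos"],1),R().round(3).tolist(),np.round(s["contact_force"],2),np.round(s["joints"],2))
f=grab_frame("wrist");save(f,"w1.png");print(np.round(f["world_from_camera"],2).tolist())
for l in("long_cartridge","short_cartridge","cartridge_stand","filter_head","lock_lever"):
    print(l,[(round(r["conf"],2),np.round(r["box"]).tolist()) for r in find_in(l,f)][:3])
print(proj(f,[[517,-150,130],[536,-212,102]]))
E
```

```text
3.775 [ 517.  -148.3  331.2] [[-0.284, 0.959, 0.0], [0.959, 0.284, 0.0], [0.0, 0.0, -1.0]] [ 0.32 -0.33  0.36] [-0.5   0.01  1.56  0.    1.57 -0.79]
[[0.96, 0.27, 0.07, 500.23], [0.28, -0.93, -0.25, -87.22], [0.0, 0.26, -0.97, 473.75], [0.0, 0.0, 0.0, 1.0]]
long_cartridge [(0.7, [286.0, 76.0, 313.0, 99.0]), (0.58, [311.0, 162.0, 329.0, 193.0]), (0.22, [288.0, 143.0, 343.0, 234.0])]
short_cartridge [(0.86, [304.0, 206.0, 326.0, 238.0])]
cartridge_stand [(0.8, [291.0, 144.0, 343.0, 237.0])]
filter_head [(0.56, [317.0, 2.0, 414.0, 76.0])]
lock_lever [(0.92, [331.0, 0.0, 363.0, 25.0])]
[[312.82085858 177.07203172]
 [313.53549468 224.37999813]]
```

View pics/w1.png

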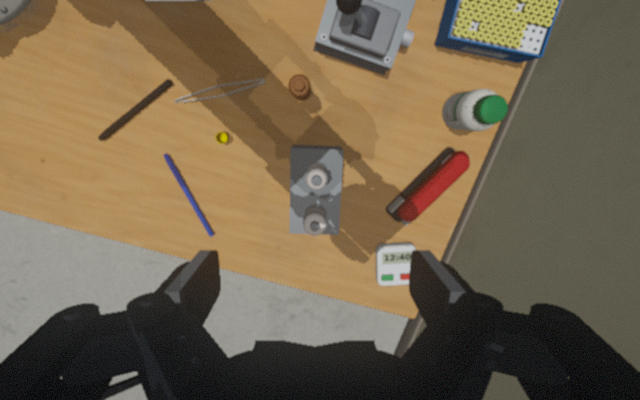

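The wrist view shows the long nipple at (317,180), the short one at (315,223), and the stand square with the picture. I'll correct for that and look again from lower down.

Run:
```python
from h import *
f=grab_frame("wrist");s=robot.state()
p=at_z(f,(317,180.5),130);q=at_z(f,(315,224),102)
print(p,q,"delta tool",R().T@(p-s["tool_pos"]))
print("yaw", np.degrees(np.arctan2(*(p-q)[1::-1])), R()[:2,0])
```

```text
[ 522.04794901 -153.41622551  130.        ] [ 537.05368763 -212.10417464  102.        ] delta tool [ -5.54228312   4.18989461 201.27374373]
yaw 104.34249826135209 [-0.2820402   0.95940259]
```

Request:
send_rows(motion=[1,-0.02,0.02,0.5,0,1,-0.045,0.035,0.9,0,1,-0.045,0.035,1.0,0,1,-0.045,0.035,1.0,0])

```text
clock: 4.62
tool_pos: [521.1, -152.8, 231.8]
tool_rot: [-0.0, 0.599, 0.8, 0.0]
contact_force: [0.1, -0.3, 0.8]
grip_width: 85.5
grasp_force: 0.0
```

Run:
```python
from h import *
f=grab_frame("wrist");s=robot.state()
for l in("long_cartridge","cartridge_stand"):
  print(l,[(round(r["conf"],2),np.round(r["box"],1).tolist()) for r in find_in(l,f)][:3])
save(f,"w2.png");c=f["frame"][100:350,220:420];cv2.imwrite("pics/w2c.png",cv2.resize(c,None,fx=2.4,fy=2.4)[:,:,::-1])
print(s["tool_pos"],proj(f,[[522,-153.4,130]]))
```

```text
long_cartridge [(0.93, [300.6, 167.7, 331.7, 209.0]), (0.75, [272.1, 51.7, 308.3, 89.3])]
cartridge_stand [(0.91, [278.7, 146.9, 349.4, 264.3])]
[ 521.76342165 -153.1227327   232.985364  ] [[313.66226427 199.20646847]]
```

View pics/w2c.png

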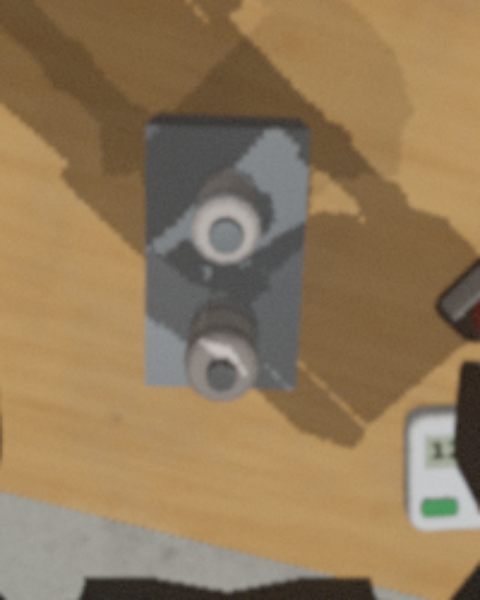

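The close view shows the long nipple at (314.6,197.5), within 2 px of the predicted spot. I'll descend and grip.

Request:
send_rows(motion=[1,0.005,0.005,0.4,0,1,0.005,0.005,0.8,0,1,0.005,0.005,1.0,0])

```text
clock: 5.15
tool_pos: [521.2, -152.0, 130.5]
tool_rot: [-0.0, 0.599, 0.8, -0.0]
contact_force: [0.1, -0.4, 0.1]
grip_width: 85.7
grasp_force: 0.0
```

Request:
send_rows(motion=[1,0,0,0.25,0,1,0,0,0.45,0,1,0,0,0.56,0,1,0,0,0.56,0])

```text
clock: 5.65
tool_pos: [521.6, -152.2, 75.6]
tool_rot: [0.0, 0.599, 0.8, 0.0]
contact_force: [0.1, 0.7, 0.9]
grip_width: 85.2
grasp_force: 0.0
```

Request:
send_rows(motion=[0.6,0,0,0,0,0.4,0,0,0,0,0.3,0,0,0,0,0.25,0,0,0,0,0,0,0,0,0,0,0,0,0,0,0,0,0,0,0,0,0,0,0,0])

```text
clock: 6.65
tool_pos: [521.7, -152.2, 75.8]
tool_rot: [0.0, 0.599, 0.8, 0.0]
contact_force: [-1.0, 1.2, 5.0]
grip_width: 22.7
grasp_force: 58.7
```

Request:
send_rows(motion=[0,0,0,-0.2,0,0,0,0,-0.5,0,0,0,0,-0.8,0,0,0,0,-1.0,0])

```text
clock: 7.15
tool_pos: [521.4, -152.2, 176.1]
tool_rot: [0.0, 0.599, 0.8, -0.0]
contact_force: [0.4, 0.1, -0.7]
grip_width: 22.8
grasp_force: 58.9
```

Request:
send_rows(motion=[0,0,0,-0.4,0,0,0.2,0.06,-0.7,0,0,0.6,0.18,-0.7,0,0,1.0,0.3,-0.7,0])

```text
clock: 7.65
tool_pos: [521.8, -46.8, 244.9]
tool_rot: [-0.0, 0.6, 0.8, -0.0]
contact_force: [0.0, 0.1, -0.6]
grip_width: 22.7
grasp_force: 58.9
```

Request:
send_rows(motion=[0,0.4,0.12,0,0,0,0.8,0.24,0,0,0,1.0,0.3,0,0,0,1.0,0.3,0,0,0,1.0,0.3,0,0])

```text
clock: 8.28
tool_pos: [522.5, 56.1, 244.7]
tool_rot: [-0.0, 0.6, 0.8, -0.0]
contact_force: [-0.3, -0.8, -0.7]
grip_width: 22.9
grasp_force: 58.9
```

Run:
```python
from h import *
f=grab_frame("wrist");s=robot.state();print(s["clock"],s["tool_pos"],s["grip_width"],s["contact_force"])
save(f,"w3.png")
for l in("filter_head","port_mouth","lock_lever","lock_lever_tip","long_cartridge"):
  print(l,[(round(r["conf"],2),np.round(r["box"],1).tolist()) for r in find_in(l,f)][:3])
print(proj(f,[[524,117,56],[500,31,126]]))
```

```text
8.325 [522.57235174  55.8308086  244.90111501] 22.8975805579389 [-0.17155019 -1.40878733 -0.15972648]
filter_head [(0.75, [261.9, 81.0, 400.3, 242.4])]
port_mouth [(0.55, [260.0, 78.9, 399.6, 234.5]), (0.34, [328.2, 121.3, 338.2, 133.5])]
lock_lever [(0.57, [264.4, 203.3, 305.3, 234.4])]
lock_lever_tip [(0.62, [262.5, 201.5, 309.3, 229.5])]
long_cartridge [(0.95, [220.9, 241.8, 259.1, 291.9]), (0.73, [281.9, 205.1, 351.0, 338.5])]
[[331.65094833 121.2509529 ]
 [279.98490021 213.14137101]]
```

View pics/w3.png

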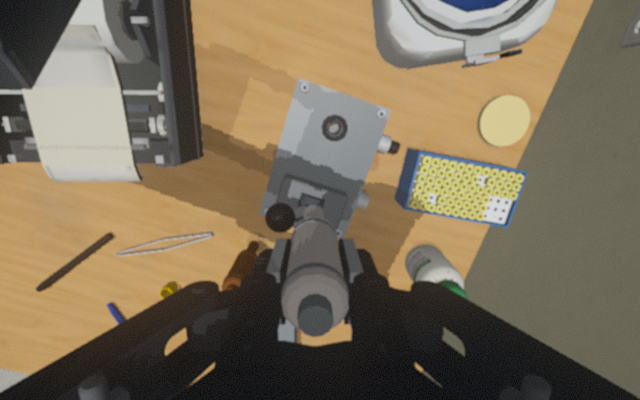

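The wrist view shows the port at about (334,127), the lever ball at (280,217) and the held cartridge's nipple at (316,314).

Run:
```python
from h import *
f=grab_frame("wrist");s=robot.state();t=np.array(s["tool_pos"])
g=cv2.cvtColor(f["frame"],6);m=(g[105:150,312:356]<75).astype(np.uint8)
n,l,st,c=cv2.connectedComponentsWithStats(m)
i=1+np.argmax(st[1:,4]);cn,_=cv2.findContours((l==i).astype(np.uint8),0,1)
e=cv2.fitEllipse(max(cn,key=len));px=np.array(e[0])+[312,105];print(st[i],e,px)
p=at_z(f,px,56);print("port",p,"size mm",np.linalg.norm(at_z(f,px+[13,0],56)-p))
b=at_z(f,(280,217),125);print("ball",b)
n=at_z(f,(316,314),t[2]+54);print("nipple-tcp tool",R().T@(n-t))
print("delta tool",R().T@(p-t))
```

```text
[ 10  11  24  24 193] ((21.85742950439453, 22.608280181884766), (22.501405715942383, 23.075008392333984), 17.73516845703125) [333.8574295  127.60828018]
port [528.49665176 111.69751018  56.        ] size mm 13.27677811993265
ball [501.206188    27.17960489 125.        ]
nipple-tcp tool [  1.90502907   1.7285264  -54.0001603 ]
delta tool [ 51.63665977  21.1252666  189.28308451]
```

Request:
send_rows(motion=[0,0.3,0.1,0.1,0,0,0.5,0.195,0.4,0,0,0.5,0.195,0.8,0,0,0.5,0.195,1.0,0,0,0.5,0.195,1.0,0])

```text
clock: 9.25
tool_pos: [525.9, 110.1, 143.5]
tool_rot: [-0.002, 0.599, 0.8, -0.001]
contact_force: [0.1, 0.5, -0.3]
grip_width: 22.9
grasp_force: 58.9
```

Run:
```python
from h import *
s=robot.state();t=np.array(s["tool_pos"]);print(t,s["clock"])
ims=[]
ft=t+[0,0,-66]
for n in("scene","side","wrist"):
    f=grab_frame(n)
    z=proj(f,[ft,ft+[0,0,42],ft+[0,0,120],[528.5,111.7,56]]);print(n,z.round(1).tolist())
    for r in cut_out("long_cartridge",f)[:3]: 
        ys,xs=np.nonzero(r["pixels"]);print("  ",round(r["conf"],2),np.round(r["box"]),len(xs))
    c=z[3] if n!="wrist" else z[0]; x,y=(c-[33,55]).astype(int) if n!="wrist" else (c-[60,60]).astype(int);x=max(x,0);y=max(y,0)
    w,h=(66,75) if n!="wrist" else (120,136)
    k=4 if n!="wrist" else 2.2
    print("crop origin",x,y,k);ims.append(cv2.resize(f["frame"][y:y+h,x:x+w],(264,300),interpolation=2))
cv2.imwrite("pics/c4.png",cv2.resize(np.hstack(ims),None,fx=1,fy=1)[:,:,::-1])
```

```text
[525.87973664 110.07047232 143.50186407] 9.25
scene [[337.3, 263.7], [337.6, 240.8], [337.9, 194.5], [335.8, 275.7]]
   0.91 [332. 196. 348. 266.] 775
crop origin 302 220 4
side [[270.3, 168.7], [269.3, 152.2], [267.4, 119.6], [271.5, 176.4]]
   0.82 [282. 184. 289. 238.] 486
   0.63 [265. 123. 274. 161.] 273
   0.62 [246. 158. 314. 226.] 2537
crop origin 238 121 4
wrist [[308.8, 208.6], [307.7, 229.6], [303.6, 311.1], [313.1, 199.6]]
   0.91 [284. 204. 350. 335.] 6261
   0.48 [198. 367. 216. 378.] 35
crop origin 248 148 2.2
```

View pics/c4.png

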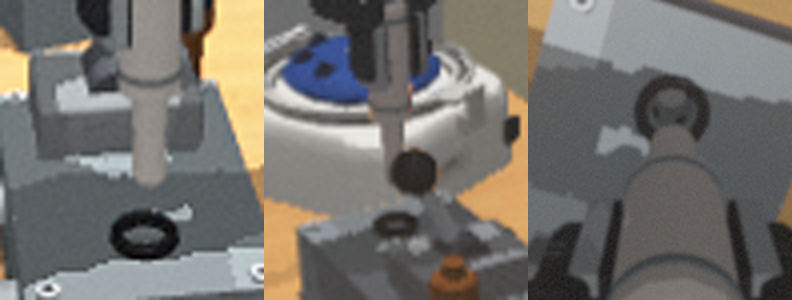

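Run:
```python
from h import *
s=robot.state();t=np.array(s["tool_pos"]);ft=t+[0,0,-66]
def crop(f,x,y,w,h,k):
    c=cv2.resize(f["frame"][y:y+h,x:x+w],None,fx=k,fy=k,interpolation=2)
    lab=cv2.cvtColor(c,cv2.COLOR_RGB2LAB);lab[:,:,0]=cv2.createCLAHE(2,(4,4)).apply(lab[:,:,0]);c=cv2.cvtColor(lab,cv2.COLOR_LAB2RGB)
    for i in range(0,w,10): c[:8,i*k]=[255,0,0]
    for i in range(0,h,10): c[i*k,:8]=[255,0,0]
    return c
a,b,w=grab_frame("scene"),grab_frame("side"),grab_frame("wrist")
for f in(a,b,w): print([proj(f,[ft+d]).round(1).tolist()[0] for d in([0,0,-21.5],[0,0,0],[0,0,40],[5,0,-21.5],[0,5,-21.5])])
c=np.zeros((600,800,3),np.uint8)
c[:300,:400]=crop(a,315,240,50,60,8)[:300,:400]
c[300:,:400]=crop(b,250,140,50,50,8)[100:]
c[:,400:]=crop(w,280,160,80,120,5)
cv2.imwrite("pics/c5.png",c[:,:,::-1])
```

```text
[[335.8, 273.4], [335.9, 262.1], [336.0, 240.2], [332.6, 273.7], [336.3, 275.3]]
[[271.6, 175.4], [271.1, 167.2], [270.2, 151.5], [273.5, 174.9], [270.7, 174.7]]
[[313.1, 203.3], [313.0, 211.7], [312.8, 232.4], [319.4, 205.1], [314.9, 197.1]]
```

View pics/c5.png

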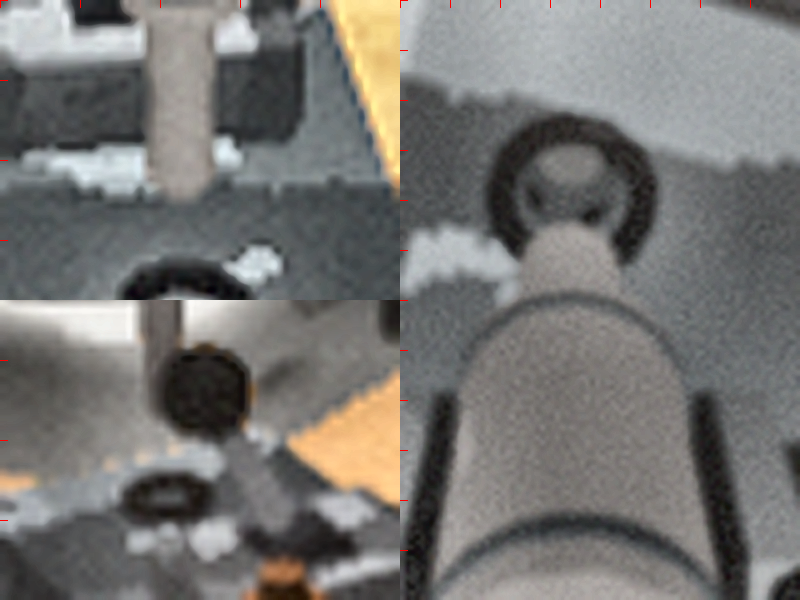

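The enlarged view puts the spigot centre in the scene picture at x=337.6 against the port at 338.1. In the wrist picture both sit on x=314, with the port about 3 mm further along tool +x. I'll shift by that and go down feeling the force.

Request:
send_rows(motion=[0,0.027,0,0,0,0,0.027,0,0.08,0,0,0.027,0,0.15,0,0,0.027,0,0.15,0,0,0.027,0,0.15,0])

```text
clock: 10.32
tool_pos: [526.6, 112.7, 130.2]
tool_rot: [-0.0, 0.599, 0.8, -0.0]
contact_force: [-0.7, 0.7, -1.3]
grip_width: 22.9
grasp_force: 58.9
```

Request:
send_rows(motion=[0,0,0,0.02,0,0,0,0,0.04,0,0,0,0,0.06,0,0,0,0,0.06,0,0,0,0,0.06,0])

```text
clock: 10.95
tool_pos: [526.6, 112.7, 124.3]
tool_rot: [0.0, 0.599, 0.8, 0.0]
contact_force: [0.2, 0.5, -1.5]
grip_width: 22.5
grasp_force: 58.9
```

Run:
```python
from h import *
s=robot.state();t=np.array(s["tool_pos"]);print(t,s["clock"],s["contact_force"],s["ft_torque"]);ft=t+[0,0,-66]
def crop(f,x,y,w,h,k):
    c=cv2.resize(f["frame"][y:y+h,x:x+w],None,fx=k,fy=k,interpolation=2)
    for i in range(0,w,10): c[:8,i*k]=[255,0,0]
    for i in range(0,h,10): c[i*k,:8]=[255,0,0]
    return c
a,w=grab_frame("scene"),grab_frame("wrist")
for f in(a,w): print([proj(f,[ft+d]).round(1).tolist()[0] for d in([0,0,0],[0,0,40],[5,0,0],[0,5,0])])
cv2.imwrite("pics/c6.png",np.hstack([crop(a,315,240,50,75,8),crop(w,280,160,80,120,5)])[:,:,::-1])
```

```text
[526.57029231 112.72783469 124.32611187] 10.95 [ 0.16350692  0.48339493 -1.45613606] [ 0.00611537 -0.0173568  -0.03573825]
[[337.1, 274.7], [337.3, 253.5], [334.0, 275.1], [337.7, 276.6]]
[[312.5, 211.2], [312.1, 231.8], [319.5, 213.2], [314.6, 204.5]]
```

View pics/c6.png

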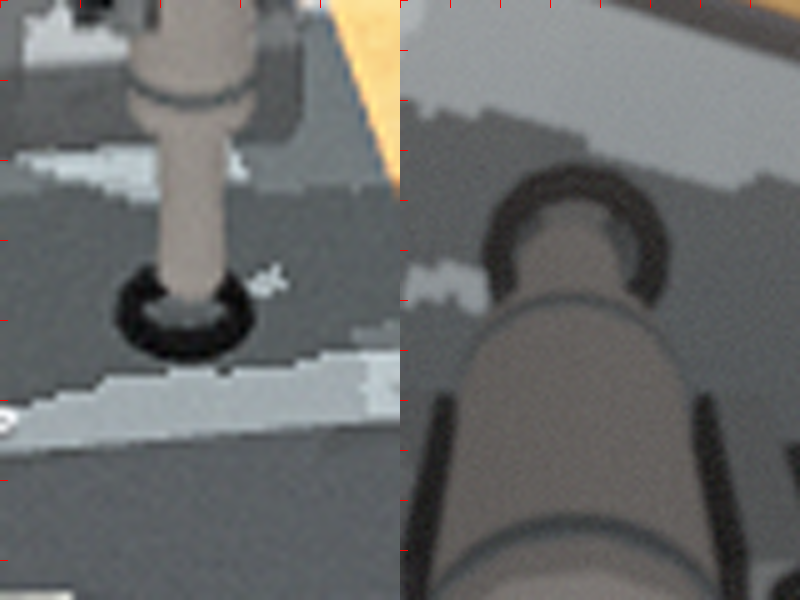

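The spigot tip shows over the collar in both views, within about 1 mm of the centre. I'll trim by 0.8 mm and insert.

Request:
send_rows(motion=[0,0.003,0.008,0,0,0,0.003,0.008,0.03,0,0,0.003,0.008,0.05,0,0,0.003,0.008,0.05,0])

```text
clock: 11.55
tool_pos: [527.0, 113.2, 118.9]
tool_rot: [-0.0, 0.599, 0.8, -0.0]
contact_force: [-1.0, 0.1, -1.1]
grip_width: 22.9
grasp_force: 58.9
```

Request:
send_rows(motion=[0,0,0,0.01,0,0,0,0,0.02,0,0,0,0,0.03,0,0,0,0,0.03,0])

```text
clock: 12.05
tool_pos: [527.1, 113.3, 116.2]
tool_rot: [-0.0, 0.599, 0.8, -0.0]
contact_force: [-0.4, -0.4, -0.5]
grip_width: 22.6
grasp_force: 58.9
```

Request:
send_rows(motion=[0,0,0,0.01,0,0,0,0,0.02,0,0,0,0,0.03,0,0,0,0,0.03,0])

```text
clock: 12.55
tool_pos: [527.1, 113.2, 113.2]
tool_rot: [-0.0, 0.599, 0.8, -0.0]
contact_force: [0.3, -0.7, -1.2]
grip_width: 22.5
grasp_force: 58.9
```

Request:
send_rows(motion=[0,0,0,0.01,0,0,0,0,0.02,0,0,0,0,0.02,0])

```text
clock: 12.92
tool_pos: [527.3, 113.2, 111.2]
tool_rot: [0.0, 0.599, 0.8, -0.0]
contact_force: [-0.4, -0.0, -1.8]
grip_width: 22.7
grasp_force: 58.9
```

Request:
send_rows(motion=[0,0,0,0.01,0,0,0,0,0.02,0,0,0,0,0.02,0])

```text
clock: 13.3
tool_pos: [527.3, 113.2, 109.2]
tool_rot: [0.0, 0.599, 0.8, -0.0]
contact_force: [0.1, -1.1, -0.6]
grip_width: 23.0
grasp_force: 58.9
```

Request:
send_rows(motion=[0,0,0,0.01,0,0,0,0,0.02,0,0,0,0,0.02,0])

```text
clock: 13.68
tool_pos: [527.2, 113.2, 107.2]
tool_rot: [0.0, 0.599, 0.8, -0.0]
contact_force: [1.1, -0.5, -0.4]
grip_width: 22.9
grasp_force: 58.9
```

Request:
send_rows(motion=[0,0,0,0.01,0,0,0,0,0.02,0,0,0,0,0.02,0])

```text
clock: 14.05
tool_pos: [527.4, 113.2, 105.4]
tool_rot: [0.0, 0.599, 0.8, 0.0]
contact_force: [0.2, -0.9, 0.2]
grip_width: 22.7
grasp_force: 59.0
```

Request:
send_rows(motion=[0,0,0,0.01,0,0,0,0,0.015,0,0,0,0,0.015,0])

```text
clock: 14.42
tool_pos: [527.5, 113.1, 104.0]
tool_rot: [0.0, 0.599, 0.8, 0.0]
contact_force: [0.7, -1.6, 0.3]
grip_width: 22.7
grasp_force: 59.1
```

Request:
send_rows(motion=[0,0,0,0.01,0,0,0,0,0.015,0,0,0,0,0.015,0])

```text
clock: 14.8
tool_pos: [527.5, 113.2, 102.5]
tool_rot: [0.0, 0.599, 0.8, 0.0]
contact_force: [-0.1, -1.8, 1.8]
grip_width: 22.7
grasp_force: 59.4
```

Request:
send_rows(motion=[0,0,0,0.01,0,0,0,0,0.015,0,0,0,0,0.015,0])

```text
clock: 15.18
tool_pos: [526.9, 112.9, 100.1]
tool_rot: [-0.0, 0.599, 0.8, -0.0]
contact_force: [2.3, -3.7, -2.4]
grip_width: 23.4
grasp_force: 58.7
```

The seal is passed: a small force rise and then a draw-down at about 20 mm. I'll trim away the side load and feel for the stop.

Request:
send_rows(motion=[0,-0.004,0,0,0,0,-0.004,0,0.01,0,0,-0.004,0,0.015,0,0,-0.004,0,0.015,0])

```text
clock: 15.68
tool_pos: [527.2, 112.8, 99.2]
tool_rot: [-0.0, 0.599, 0.8, -0.0]
contact_force: [1.1, -3.5, -1.5]
grip_width: 22.8
grasp_force: 58.8
```

Request:
send_rows(motion=[0,0,0,0.01,0,0,0,0,0.01,0])

```text
clock: 15.92
tool_pos: [527.2, 112.8, 98.2]
tool_rot: [-0.0, 0.599, 0.8, -0.0]
contact_force: [1.7, -3.4, -1.9]
grip_width: 22.8
grasp_force: 58.9
```

Request:
send_rows(motion=[0,0,0,0.01,0,0,0,0,0.01,0])

```text
clock: 16.18
tool_pos: [527.2, 112.9, 97.1]
tool_rot: [-0.0, 0.599, 0.8, -0.0]
contact_force: [1.5, -3.6, -2.3]
grip_width: 22.5
grasp_force: 58.9
```

Request:
send_rows(motion=[0,-0.008,0.003,0,0,0,-0.008,0.003,0.01,0,0,-0.008,0.003,0.01,0])

```text
clock: 16.55
tool_pos: [527.5, 112.5, 96.1]
tool_rot: [-0.0, 0.599, 0.8, 0.0]
contact_force: [0.0, -0.4, -0.7]
grip_width: 23.0
grasp_force: 58.9
```

Request:
send_rows(motion=[0,0,0,0.01,0,0,0,0,0.01,0])

```text
clock: 16.8
tool_pos: [527.6, 112.4, 95.1]
tool_rot: [-0.0, 0.599, 0.8, 0.0]
contact_force: [0.4, -0.5, -1.7]
grip_width: 22.4
grasp_force: 58.9
```

Request:
send_rows(motion=[0,0,0,0.007,0,0,0,0,0.007,0])

```text
clock: 17.05
tool_pos: [527.6, 112.3, 94.4]
tool_rot: [-0.0, 0.599, 0.8, -0.0]
contact_force: [-0.3, 0.4, -1.8]
grip_width: 22.8
grasp_force: 58.9
```

Request:
send_rows(motion=[0,0,0,0.003,0,0,0,0,0.006,0,0,0,0,0.006,0])

```text
clock: 17.42
tool_pos: [527.8, 112.2, 93.9]
tool_rot: [-0.0, 0.599, 0.8, -0.0]
contact_force: [-0.4, -0.5, -1.7]
grip_width: 22.5
grasp_force: 59.0
```

Request:
send_rows(motion=[0,0,0,0.003,0,0,0,0,0.006,0,0,0,0,0.006,0])

```text
clock: 17.8
tool_pos: [527.8, 112.2, 93.3]
tool_rot: [-0.0, 0.599, 0.8, -0.0]
contact_force: [-0.5, 1.5, -1.9]
grip_width: 22.6
grasp_force: 59.0
```

Request:
send_rows(motion=[0,0,0,0.003,0,0,0,0,0.006,0,0,0,0,0.006,0])

```text
clock: 18.18
tool_pos: [527.8, 112.2, 92.7]
tool_rot: [-0.0, 0.599, 0.8, -0.0]
contact_force: [-1.1, 1.3, -0.6]
grip_width: 22.8
grasp_force: 59.0
```

Request:
send_rows(motion=[0,0,0,0.003,0,0,0,0,0.006,0,0,0,0,0.006,0])

```text
clock: 18.55
tool_pos: [527.8, 112.2, 92.1]
tool_rot: [-0.0, 0.599, 0.8, -0.0]
contact_force: [-0.8, -0.4, -1.8]
grip_width: 22.3
grasp_force: 59.0
```

Request:
send_rows(motion=[0,0,0,0.003,0,0,0,0,0.006,0,0,0,0,0.006,0])

```text
clock: 18.92
tool_pos: [527.8, 112.2, 91.5]
tool_rot: [-0.0, 0.599, 0.8, -0.0]
contact_force: [0.3, 0.8, -0.3]
grip_width: 22.7
grasp_force: 59.0
```

Request:
send_rows(motion=[0,0,0,0.003,0,0,0,0,0.006,0,0,0,0,0.006,0])

```text
clock: 19.3
tool_pos: [527.8, 112.2, 90.9]
tool_rot: [0.0, 0.599, 0.8, -0.0]
contact_force: [0.2, 1.2, -1.0]
grip_width: 22.7
grasp_force: 59.0
```

Request:
send_rows(motion=[0,0,0,0.003,0,0,0,0,0.006,0,0,0,0,0.006,0])

```text
clock: 19.68
tool_pos: [527.8, 112.2, 90.3]
tool_rot: [-0.0, 0.599, 0.8, -0.0]
contact_force: [-0.1, -0.0, -1.1]
grip_width: 22.8
grasp_force: 59.0
```

Request:
send_rows(motion=[0,0,0,0.003,0,0,0,0,0.006,0,0,0,0,0.006,0])

```text
clock: 20.05
tool_pos: [527.8, 112.2, 89.7]
tool_rot: [-0.0, 0.599, 0.8, 0.0]
contact_force: [-1.1, -0.3, -1.9]
grip_width: 22.7
grasp_force: 59.0
```

Request:
send_rows(motion=[0,0,0,0.003,0,0,0,0,0.006,0,0,0,0,0.006,0])

```text
clock: 20.42
tool_pos: [527.8, 112.2, 89.1]
tool_rot: [-0.0, 0.599, 0.8, 0.0]
contact_force: [-0.9, 0.7, -2.4]
grip_width: 22.5
grasp_force: 59.0
```

Request:
send_rows(motion=[0,0,0,0.003,0,0,0,0,0.006,0,0,0,0,0.006,0])

```text
clock: 20.8
tool_pos: [527.8, 112.2, 88.5]
tool_rot: [-0.0, 0.599, 0.8, -0.0]
contact_force: [-0.7, 0.1, -1.0]
grip_width: 22.4
grasp_force: 59.0
```

Request:
send_rows(motion=[0,0,0,0.003,0,0,0,0,0.006,0,0,0,0,0.006,0])

```text
clock: 21.18
tool_pos: [527.8, 112.2, 87.9]
tool_rot: [-0.0, 0.599, 0.8, -0.0]
contact_force: [-1.1, -0.1, -1.4]
grip_width: 22.1
grasp_force: 59.0
```

Request:
send_rows(motion=[0,0,0,0.003,0,0,0,0,0.006,0,0,0,0,0.006,0])

```text
clock: 21.55
tool_pos: [527.8, 112.2, 87.3]
tool_rot: [-0.0, 0.599, 0.8, -0.0]
contact_force: [-1.1, 0.5, -1.4]
grip_width: 22.7
grasp_force: 59.0
```

Request:
send_rows(motion=[0,0,0,0.003,0,0,0,0,0.006,0,0,0,0,0.006,0])

```text
clock: 21.92
tool_pos: [527.8, 112.2, 86.7]
tool_rot: [-0.0, 0.599, 0.8, -0.0]
contact_force: [-0.4, 0.5, -1.3]
grip_width: 22.8
grasp_force: 59.0
```

Request:
send_rows(motion=[0,0,0,0.003,0,0,0,0,0.006,0,0,0,0,0.006,0])

```text
clock: 22.3
tool_pos: [527.9, 112.2, 86.3]
tool_rot: [0.0, 0.599, 0.8, -0.0]
contact_force: [-2.0, 0.4, -0.1]
grip_width: 22.8
grasp_force: 59.1
```

Request:
send_rows(motion=[0,0,0,0.002,0,0,0,0,0.004,0,0,0,0,0.004,0])

```text
clock: 22.68
tool_pos: [527.9, 112.2, 86.1]
tool_rot: [0.0, 0.599, 0.8, 0.0]
contact_force: [-2.0, 0.2, 3.6]
grip_width: 22.9
grasp_force: 59.5
```

Contact with the stop: force is rising and travel is stalling. I'll press on gently.

Request:
send_rows(motion=[0,0,0,0.002,0,0,0,0,0.004,0,0,0,0,0.004,0])

```text
clock: 23.05
tool_pos: [528.1, 112.2, 86.1]
tool_rot: [0.0, 0.599, 0.8, 0.0]
contact_force: [-3.1, -0.3, 6.8]
grip_width: 22.4
grasp_force: 60.0
```

Request:
send_rows(motion=[0,0,0,0.002,0,0,0,0,0.004,0,0,0,0,0.004,0,0,0,0,0.004,0])

```text
clock: 23.55
tool_pos: [528.1, 112.2, 86.0]
tool_rot: [0.0, 0.599, 0.801, 0.0]
contact_force: [-4.4, -0.6, 9.0]
grip_width: 22.7
grasp_force: 60.4
```

Request:
send_rows(motion=[0,0,0,0.003,0,0,0,0,0.003,0,0,0,0,0.003,0])

```text
clock: 23.92
tool_pos: [528.2, 112.1, 86.0]
tool_rot: [0.0, 0.599, 0.801, 0.0]
contact_force: [-5.9, 0.2, 10.3]
grip_width: 22.6
grasp_force: 60.7
```

Firm at about 10 N. I'll release and rise.

Request:
send_rows(motion=[0.4,0,0,-0.003,0,0.8,0,0,-0.003,0,0.8,0,0,-0.003,0,0.8,0,0,-0.003,0,0.8,0,0,-0.003,0,0.8,0,0,-0.003,0])

```text
clock: 24.68
tool_pos: [527.9, 112.2, 85.0]
tool_rot: [0.0, 0.599, 0.8, 0.0]
contact_force: [-0.1, 0.4, -0.3]
grip_width: 68.6
grasp_force: 0.0
```

Request:
send_rows(motion=[0.8,0,0,-0.3,0,0.8,0,0,-0.6,0,0.8,0,0,-0.9,0,0.8,0,0,-1.0,0])

```text
clock: 25.18
tool_pos: [529.1, 112.2, 187.1]
tool_rot: [0.002, 0.599, 0.8, 0.001]
contact_force: [0.0, -0.1, -0.1]
grip_width: 68.3
grasp_force: 0.0
```

Run:
```python
from h import *
s=robot.state();t=np.array(s["tool_pos"]);print(t,s["clock"],s["contact_force"],R().round(3).tolist(),np.round(s["joints"],2))
a,b,w=grab_frame("scene"),grab_frame("side"),grab_frame("wrist")
px=[]
for n,f in(("a",a),("b",b),("w",w)):
  for l in("long_cartridge","lock_lever_tip","lock_lever"):
    print(n,l,[(round(r["conf"],2),np.round(r["box"]).tolist()) for r in find_in(l,f)][:2])
  print(proj(f,[[500.5,29,125],[528,112,140]]).round(0).tolist())
k=np.hstack([cv2.resize(a["frame"][150:350,260:420],None,fx=1.6,fy=1.6),cv2.resize(b["frame"][90:290,220:360],None,fx=1.6,fy=1.6),cv2.resize(w["frame"],(512,320))[:,100:410]])
cv2.imwrite("pics/c7.png",k[:,:,::-1]);print(k.shape)
```

```text
[529.07317601 112.19357946 187.10447605] 25.175 [ 0.00295232 -0.13876107 -0.13011738] [[-0.282, 0.96, 0.004], [0.96, 0.282, -0.0], [-0.001, 0.004, -1.0]] [-0.01  0.11  1.75  0.    1.29 -0.3 ]
a long_cartridge [(0.88, [341.0, 188.0, 356.0, 238.0]), (0.69, [329.0, 231.0, 348.0, 280.0])]
a lock_lever_tip [(0.52, [332.0, 201.0, 353.0, 230.0])]
a lock_lever [(0.63, [332.0, 201.0, 354.0, 229.0])]
[[344.0, 211.0], [336.0, 230.0]]
b long_cartridge [(0.66, [265.0, 147.0, 276.0, 176.0]), (0.64, [284.0, 183.0, 290.0, 237.0])]
b lock_lever_tip [(0.76, [268.0, 161.0, 286.0, 178.0])]
b lock_lever [(0.73, [268.0, 159.0, 285.0, 181.0])]
[[276.0, 165.0], [269.0, 143.0]]
w long_cartridge [(0.67, [300.0, 181.0, 337.0, 234.0])]
w lock_lever_tip [(0.68, [229.0, 281.0, 281.0, 326.0])]
w lock_lever [(0.7, [227.0, 279.0, 281.0, 331.0])]
[[244.0, 307.0], [312.0, 221.0]]
(320, 790, 3)
```

View pics/c7.png

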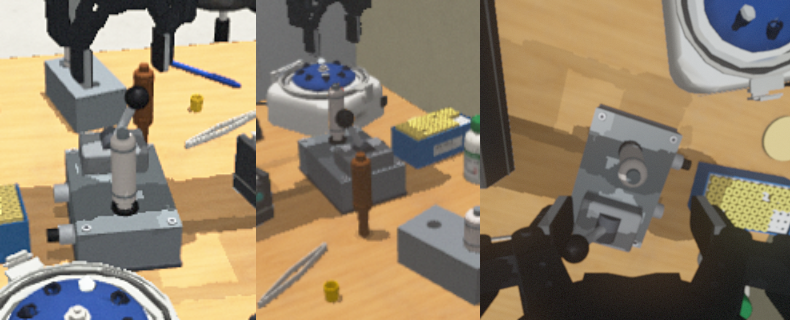

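The cartridge stands in the port in all three views, seen in the scene view at (339,255). The short one is still in the stand. Next I'll close the fingers and go to the -x side of the lever ball.

Request:
send_rows(motion=[0,-0.2,-0.3,0,0,0,-0.4,-0.6,0,0,0,-0.6,-0.9,0,0,0,-0.61,-0.95,0,0,0,-0.61,-0.95,0,0,0,-0.61,-0.95,0,0,0,-0.61,-0.95,0,0])

```text
clock: 26.65
tool_pos: [454.3, 27.4, 185.0]
tool_rot: [-0.0, 0.599, 0.801, 0.0]
contact_force: [-1.0, 1.0, 0.1]
grip_width: -0.0
grasp_force: 0.0
```

Request:
send_rows(motion=[0,0,0,0.3,0,0,0,0,0.6,0,0,0,0,0.75,0,0,0,0,0.75,0,0,0,0,0.75,0])

```text
clock: 27.28
tool_pos: [454.9, 26.8, 111.2]
tool_rot: [0.001, 0.599, 0.801, 0.0]
contact_force: [0.5, 0.8, -0.0]
grip_width: 0.2
grasp_force: 0.0
```

Run:
```python
from h import *
s=robot.state();t=np.array(s["tool_pos"]);print(t,s["clock"],s["contact_force"],s["grip_width"])
a,b,w=grab_frame("scene"),grab_frame("side"),grab_frame("wrist")
for n,f in(("a",a),("b",b),("w",w)):
  print(n,[(round(r["conf"],2),np.round(r["box"]).tolist()) for r in find_in("lock_lever_tip",f)][:2],proj(f,[[500.5,28,125]]).round(0).tolist())
print(R().T@[10,0,0])
```

```text
[454.87411001  26.79496321 111.16748463] 27.275 [ 0.51770385  0.78693296 -0.02010838] 0.1551946279560114
a [(0.57, [335.0, 200.0, 356.0, 227.0])] [[344.0, 211.0]]
b [(0.73, [270.0, 159.0, 286.0, 180.0])] [[276.0, 165.0]]
w [(0.93, [386.0, 251.0, 441.0, 294.0])] [[409.0, 287.0]]
[-2.81430237  9.5958114   0.01028195]
```

Request:
send_rows(motion=[0,-0.02,0.07,0,0,0,-0.04,0.14,0,0,0,-0.06,0.21,0,0,0,-0.08,0.28,0,0,0,-0.1,0.35,0,0,0,-0.12,0.41,0,0,0,-0.14,0.47,0,0,0,-0.155,0.53,0,0,0,-0.17,0.58,0,0,0,-0.17,0.58,0,0])

```text
clock: 28.82
tool_pos: [514.7, 27.0, 109.9]
tool_rot: [0.0, 0.599, 0.8, 0.0]
contact_force: [0.5, -0.5, -1.0]
grip_width: -0.2
grasp_force: 0.0
```

```bash
cat > lev.py <<'E'
from h import *
s=robot.state();t=np.array(s["tool_pos"]);print(t,s["clock"],s["contact_force"])
fs={n:grab_frame(n) for n in("scene","side","wrist")}
pts=[np.array([528-60*np.sin(.5-q),27.3,72+60*np.cos(.5-q)]) for q in(0,.5,.8,1)]
for n,f in fs.items():
  print(n,[(round(r["conf"],2),np.round(r["box"]).tolist()) for r in find_in("lock_lever_tip",f)][:2],"ball q=0,.5,.8,1:",proj(f,pts).round(0).tolist())
E
python3 lev.py
```

```text
[514.69657139  27.04776877 109.9114164 ] 28.825 [ 0.45451062 -0.45839056 -1.01404535]
scene [(0.6, [312.0, 201.0, 331.0, 235.0])] ball q=0,.5,.8,1: [[344.0, 210.0], [327.0, 208.0], [317.0, 210.0], [310.0, 213.0]]
side [(0.5, [287.0, 157.0, 297.0, 178.0])] ball q=0,.5,.8,1: [[276.0, 165.0], [288.0, 159.0], [295.0, 159.0], [299.0, 159.0]]
wrist [(0.83, [329.0, 231.0, 407.0, 289.0])] ball q=0,.5,.8,1: [[279.0, 255.0], [342.0, 280.0], [381.0, 287.0], [402.0, 288.0]]
```

Request:
send_rows(motion=[0,-0.01,0.03,0,0,0,-0.015,0.05,0,0,0,-0.02,0.065,0,0,0,-0.02,0.065,0,0])

```text
clock: 29.62
tool_pos: [521.1, 26.8, 109.9]
tool_rot: [-0.0, 0.599, 0.8, -0.0]
contact_force: [-1.5, -0.0, -1.2]
grip_width: -0.1
grasp_force: 0.4
```

Request:
send_rows(motion=[0,-0.004,0.015,0,0,0,-0.008,0.03,0,0,0,-0.008,0.03,0,0])

```text
clock: 30.0
tool_pos: [524.4, 26.9, 110.0]
tool_rot: [0.0, 0.599, 0.8, 0.0]
contact_force: [-1.6, -1.1, -0.6]
grip_width: 0.1
grasp_force: 0.5
```

Request:
send_rows(motion=[0,-0.004,0.015,0,0,0,-0.006,0.02,0,0,0,-0.006,0.02,0,0])

```text
clock: 30.38
tool_pos: [525.9, 26.9, 109.9]
tool_rot: [-0.0, 0.599, 0.8, -0.0]
contact_force: [-4.0, -1.1, 0.6]
grip_width: 0.0
grasp_force: 1.8
```

Request:
send_rows(motion=[0,-0.004,0.015,0,0,0,-0.006,0.02,0,0,0,-0.006,0.02,0,0])

```text
clock: 30.75
tool_pos: [526.2, 27.0, 109.7]
tool_rot: [-0.002, 0.599, 0.801, -0.002]
contact_force: [-11.6, -2.1, 4.8]
grip_width: 0.1
grasp_force: 5.4
```

The lever is on its end stop (stalled, 12 N). I'll nudge it 1 mm more, back off, lift away and check.

Request:
send_rows(motion=[0,-0.003,0.01,0,0,0,-0.003,0.01,0,0,0,0.06,-0.2,0,0,0,0.12,-0.4,0,0,0,0.12,-0.4,-0.3,0,0,0.12,-0.4,-0.7,0,0,0.12,-0.4,-1,0,0,0.12,-0.4,-1,0,0,0.12,-0.4,-1,0])

```text
clock: 31.88
tool_pos: [486.6, 27.3, 209.3]
tool_rot: [-0.0, 0.599, 0.8, 0.0]
contact_force: [0.1, -0.8, -0.1]
grip_width: 0.0
grasp_force: 0.0
```

```bash
python3 lev.py
python3 - <<'E'
from h import *
pts=[np.array([528-60*np.sin(.5-q),27.3,72+60*np.cos(.5-q)]) for q in(.8,.9,1)]
for n in("scene","side","wrist"):
  f=grab_frame(n);P=proj(f,pts);x,y=P[2].astype(int)
  y0,x0=max(y-25,0),max(x-30,0);g=cv2.cvtColor(f["frame"],6)[y0:y+25,x0:x+30]
  k,l,st,c=cv2.connectedComponentsWithStats((g<60).astype(np.uint8))
  print(n,P.round(1).tolist(),[(st[i].tolist(),(c[i]+[x0,y0]).round(1).tolist()) for i in range(1,k) if st[i][4]>40])
  print([(round(r["conf"],2),np.round(r["box"]).tolist()) for r in find_in("long_cartridge",f)][:3],proj(f,[[528,112.3,140],[528,112.3,62]]).round().tolist())
E
```

```text
[486.56623228  27.25462984 209.30383614] 31.875 [ 0.09483649 -0.83449343 -0.05477496]
scene [(0.54, [304.0, 205.0, 330.0, 240.0])] ball q=0,.5,.8,1: [[344.0, 210.0], [327.0, 208.0], [317.0, 210.0], [310.0, 213.0]]
side [(0.54, [287.0, 156.0, 302.0, 179.0])] ball q=0,.5,.8,1: [[276.0, 165.0], [288.0, 159.0], [295.0, 159.0], [299.0, 159.0]]
wrist [(0.78, [357.0, 202.0, 417.0, 247.0])] ball q=0,.5,.8,1: [[330.0, 209.0], [368.0, 223.0], [390.0, 228.0], [403.0, 230.0]]
scene [[316.7, 210.2], [313.4, 211.6], [310.2, 213.2]] [([25, 19, 16, 15, 180], [312.8, 213.9])]
[(0.89, [344.0, 192.0, 357.0, 238.0]), (0.79, [330.0, 230.0, 345.0, 281.0])] [[337.0, 230.0], [336.0, 273.0]]
side [[294.7, 158.5], [297.0, 158.8], [299.1, 159.4]] [([23, 16, 11, 15, 105], [297.6, 158.1]), ([11, 43, 14, 7, 53], [285.7, 180.9])]
[(0.73, [282.0, 185.0, 290.0, 237.0]), (0.54, [264.0, 145.0, 276.0, 177.0])] [[269.0, 143.0], [271.0, 174.0]]
wrist [[388.9, 226.8], [395.3, 227.8], [401.2, 228.5]] [([11, 11, 34, 33, 876], [398.2, 229.7])]
[(0.97, [378.0, 90.0, 430.0, 127.0]), (0.61, [260.0, 239.0, 289.0, 289.0])] [[412.0, 105.0], [385.0, 108.0]]
```

```bash
python3 -c "
from cell import robot
print(robot.hand_in())"
```

```text
the job is handed in; nothing more can be done
None
```

I handed the job in at about 32 s on the robot clock. The long white cartridge is pressed onto the stop at about 10 N and released, the lock lever is pushed over to its end stop, and the short cartridge was left in the stand.

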